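# Hang the keyhole bracket on the post

## Task

Lift the aluminium hang-up bracket out of its storage stand, set it down upright on the bench clear of the stand and let go, so that the two long side edges of its back plate are free to be taken. Then hang it on the post: pass the keyhole's round hole over the screw head and slide the bracket down until the screw sits at the top of the narrow slot, and let go. Keep the bracket upright throughout, and leave the white jar, the roll of tape and the timer where they are.

Things in the scene. Friction and masses are not known exactly. Their poses are not given: they have to be found in the camera images.
- bracket_mid (a point): Centre of the loose aluminium bracket's upright back plate, half-way up, 65 mm above its underside. z up the plate, y across it, -x out of its front. Plate 56 mm wide (y), 8 mm thick (x), 130 mm tall. At its foot a shelf, 8 mm thick with a rim to 18 mm high, reaches 59 mm to -x of the plate's mid-plane. Mass 0.15 to 0.31 kg. It stands by itself on its flat underside.
- bracket_slot (a point): Point of the bracket where the screw shank's centre lies when fully hung: mid-thickness of the plate, 98 mm above the underside. Axes as bracket_mid. Keyhole through the plate: round hole of 28 mm diameter centred 72 mm above the underside (7 mm above bracket_mid); from it a slot 13 mm wide runs UP to a rounded end 102 mm above the underside; solid above that.
- bracket: The bracket; origin in its underside, below the mid-plane of the back plate. Axes as bracket_mid.
- stand: Fixed stand that holds the bracket at the start, facing alike within 2 degrees. Base 100 x 84 x 6 mm; two grey cheeks 8 mm thick, 62 mm apart, up to 134 mm (bracket top: 136 mm), from 65 mm in front (-x) of the plate to 20 mm behind, hide its side edges; open in front, behind, above, so grasp the plate front to back and lift straight out. Origin on the bench under the plate; low stops on the base.
- post: Fixed aluminium post 36 mm wide, 18 mm deep, 174 mm tall. Origin on the bench under the middle of its front face; -x points out of that face, as the screw does; z up. Base 100 mm wide, 10 mm thick (bolts to 14 mm), from 40 mm in front of that face to 70 mm behind. The bracket hangs with its axes parallel to the post's, back to the post, its underside 40 mm above the bench.
- screw (a point): Centre of the bare shank of the screw that sticks out level from the post's front face, 138 mm above the bench and 6 mm in front of the face (-x of the post). Shank 8 mm in diameter, 12 mm long; then a round head 20 mm in diameter and 5 mm thick, so the tip is 17 mm in front of the face. The 8 mm plate has 4 mm of play between head and face.
- white_jar: Bystander: white jar with a blue cap, 60 mm across, 80 mm tall; origin under its centre.
- tape_roll: Bystander: roll of tape lying flat, 105 mm across, 25 mm tall; origin under its centre.
- timer: Bystander: flat timer 66 x 66 x 19 mm; origin under its centre.
Not all that is in view belongs to the job. What is shaped like the bracket but yellow is not meant. Leave any purple look-alike of the post alone.

How it is judged:
By the outcome, as a careful person would: the job done as asked, in the order asked, and still so for the second after the job is handed in, with the robot touching nothing.
It also fails if it takes over 53 s, if anything falls off the work surface, if the arm or the gripper's body presses on something with over 40 N, if the wrist force passes 120 N, or if a joint passes its speed limit or range.

## Robot

A 6-joint arm with a two-finger parallel gripper is mounted at the origin on a cart in front of the work surface, level with it; the furniture and walls round the work are solid. World frame = base frame: x ahead of the robot, y to its left, z up, the work surface at z = 0. Lengths are in mm, angles in rad, forces in N, time in s.
With the tool pointing down it reaches from about 425 to 950 mm from the base axis. Payload 3.5 kg.
Tool frame: the origin (TCP) lies on the centre line of the jaws, within the pads' length; the fingertips stand 8 mm ahead of it and the grasp point (between the pads) lies 11 mm behind it; x points along the fingers, z is the direction in which the jaws open and shut, and the axes are right-handed (so a half turn about x gives the same grasp; the last joint's range is limited). The gripper opens to 85 mm and grips with 20 to 120 N. Pads are 22 mm wide; open, the fingers measure 114 mm over their backs; the gripper's body (76 mm by 85 mm) begins 54 mm behind the grasp point. The pads swing forward as they close: fully open they stand 13 mm farther back than shut.
Start: joints at [-1.286, 0.286, 1.577, -0, 1.279, -0.15], TCP at [284.35, -612.169, 239.325] pointing down, gripper open.
Joint ranges: [-2.77, 2.77], [-0.9, 2.22], [0.21, 2.48], [-1.53, 4.67], [0.24, 2.81], [-2.84, 2.84]. Speed limits (rad/s): [2.79, 2.79, 3.14, 3.14, 3.14, 3.14].

## Interface

Orientations are given as [roll, pitch, yaw] about the fixed x, y, z axes, in that order (R = Rz(yaw) Ry(pitch) Rx(roll)).
In Python, from bench import arm, optics gives the robot as it stands.
- The arm moves only by the tool servo_tool, never from a script. Its argument "steps" is a list of rows, each an object of numbers: "tx", "ty", "tz": the shift along the tool's x, y, z in mm; "roll": the turn about the tool's x in degrees; "jaw": the opening, from 0 (shut) to 1 (fully open). A call has 1 to 5 rows; each row is the pose to reach, as a shift and turn from the pose commanded when the call began, along the tool's axes at that moment; what a row does not reach only later rows make up. A row lasts 1/10 s, in which the tool goes at most 50 mm and 8.59 degrees, less where a joint would pass 70% of its speed; a pose out of reach is approached as far as the arm can. A call with a gripper value outside its range is refused whole. The fingers move at their own pace and stop on an object; "grip_force" is the grip in N (left out, the last holds). Time passes only in rows, so rows that repeat a pose let the fingers close. It gives the time, the measured TCP pose, the force and the opening at its end, in the units of the state.
- arm.sense(): the state, without advancing time (a new reading comes with each control period).
- optics.capture(name): name is "scene" or "top" or "wrist"; returns a dict with "pixels" (384x512x3 uint8, blue, green, red), "z_map" (384x512 float32, mm along the optical axis (not along the pixel's ray), 0 where there is no reading), "K" (3x3 intrinsics, pixels), "distortion" ([k1, k2, p1, p2, k3] as OpenCV has them; the pictures are not rectified), "world_from_camera" (4x4, takes a point from camera to world coordinates). Camera axes: x right, y down, z forward; pixel columns grow to the right and rows downward; lengths in mm; the calibration is good to about 2 mm. A picture is of the moment at which its call begins.
- arm.hand_in(): hands the job in, once; it reports no verdict.
Trained networks look in the newest picture that a camera, given by its name, has taken for a name from the list of things; names that differ only in an ending like _2 or _b are one class to them, and where a whole thing is asked for, a point or a joint stands for the part that bears it (a point fixed in the world has none). Each returns a list of dicts, best first, with "score" (0 to 1); they miss things now and then, are a little off and sometimes report something else, mostly with a low value. They report only what shows in the picture. A call takes as long as a camera call. They do not tell look-alikes from the thing itself.
- optics.look_for(camera, thing): "xy" ([column, row] in pixels, amid what is visible of it).
- optics.place_of(camera, thing): "xy" ([column, row] in pixels: a listed point, or the origin of a listed thing).
The state is a dict: "time_s": time; "joint_pos": joint angles; "qvel": joint speeds; "effort": joint torques, N m; "eef_pos": TCP position; "tcp_rot": TCP orientation; "wrist_force": force on the tool from outside, world axes, zero at the start; "wrist_torque": the same for the moment, N m; "finger_gap": finger opening in mm.
Only numpy, scipy, OpenCV 4.12 (cv2) and the standard library are available. Lean on these libraries where they do the work, as an engineer would, in place of code of your own. Each camera call takes 0.05 s, during which the arm holds its last target. There are 200 camera calls.

## Working session

There is one attempt and no reset: what is moved stays moved. The work goes in short steps, Python scripts to look and compute and a tool call to move; the robot and the scene stay as the last step left them, time stands still between calls to the robot, and variables do not carry over. Pictures are saved under pics/ and viewed, about 8 in all and at most 12, crops included, and the job is handed in when it is done.

Besides the shell and the picture viewer there is one more tool, called after "Call:" by a JSON object that holds its "method" and its "body", one argument or row to a line. servo_tool: Moves the arm, as the interface text tells. Its arguments: {"type":"object","properties":{"steps":{"type":"array","items":{"type":"object","properties":{"tx":{"type":"number"},"ty":{"type":"number"},"tz":{"type":"number"},"roll":{"type":"number"},"jaw":{"type":"number"}}}},"grip_force":{"type":"number"}},"required":["steps"]}

```bash
mkdir -p pics; ls; cat > h.py <<'E'
import numpy as np, cv2, json
from bench import arm, optics
from scipy.spatial.transform import Rotation as R
def cap(n,save=None):
    d=optics.capture(n); d={k:(np.array(v) if k!='x' else v) for k,v in d.items()}
    if save: cv2.imwrite('pics/'+save,d['pixels'])
    return d
def cloud(d):
    h,w=d['z_map'].shape
    u,v=np.meshgrid(np.arange(w),np.arange(h))
    p=cv2.undistortPoints(np.stack([u,v],-1).reshape(-1,1,2).astype(np.float64),d['K'],d['distortion']).reshape(h,w,2)
    z=d['z_map'].astype(float)
    P=np.dstack([p[...,0]*z,p[...,1]*z,z])
    T=d['world_from_camera']
    P=P@T[:3,:3].T+T[:3,3]; P[z<=0]=np.nan
    return P
def px(d,xyz):
    T=np.linalg.inv(d['world_from_camera']); 
    r,_=cv2.Rodrigues(T[:3,:3])
    return cv2.projectPoints(np.atleast_2d(np.array(xyz,float)),r,T[:3,3],d['K'],d['distortion'])[0].reshape(-1,2)
E
python3 - <<'E'
from h import *
s=arm.sense(); print(s)
ims=[]
for c in ['scene','top']:
    d=cap(c,c+'0.png'); P=cloud(d)
    print(c,d['world_from_camera'].round(2).tolist(),d['K'].round(1).tolist())
    for t in ['bracket_mid','bracket_slot','bracket','stand','post','screw','white_jar','tape_roll','timer']:
        for k,f in (('look',optics.look_for),('place',optics.place_of)):
            for r in f(c,t)[:3]:
                u,v=np.array(r['xy']).round().astype(int)
                q=P[v,u].round(0) if 0<=v<384 and 0<=u<512 else None
                print(c,t,k,round(r['score'],2),(u,v),q)
E
```

```text
pics
{'time_s': 0.0, 'joint_pos': array([-1.28601147e+00,  2.87210869e-01,  1.57816080e+00,  1.51651213e-06,
        1.27856258e+00, -1.50036307e-01]), 'qvel': array([-0.00042471, -0.0001956 , -0.00032401, -0.0012123 ,  0.00153345,
        0.00106384]), 'effort': array([ 1.78768369e-04, -4.05977941e+01, -2.92626446e+01, -1.62796832e-04,
        5.73025012e-03,  2.27073315e-06]), 'eef_pos': array([ 284.17056817, -611.58152416,  237.92576402]), 'tcp_rot': array([2.9909366 , 1.56845473, 1.854961  ]), 'wrist_force': array([ 0.67905312, -0.68364265, -0.22207246]), 'wrist_torque': array([ 0.05840412, -0.01853085, -0.05415745]), 'finger_gap': 85.30020666979003}
scene [[-0.43, -0.63, 0.65, -284.18], [-0.9, 0.3, -0.3, 387.53], [-0.0, -0.71, -0.7, 1039.39], [0.0, 0.0, 0.0, 1.0]] [[379.3, 0.0, 263.1], [0.0, 379.3, 198.6], [0.0, 0.0, 1.0]]
scene bracket_mid look 0.59 (np.int64(287), np.int64(190)) [ 624. -140.   55.]
scene bracket_mid place 0.58 (np.int64(230), np.int64(198)) [708.  61.  24.]
scene bracket_mid place 0.57 (np.int64(284), np.int64(183)) [ 661. -146.   58.]
scene bracket_slot look 
[... 2963 characters left out ...]
w look 0.94 (np.int64(339), np.int64(209)) [ 514. -319.   77.]
top screw look 0.76 (np.int64(200), np.int64(216)) [503. 172.  96.]
top screw place 0.79 (np.int64(346), np.int64(209)) [ 509. -338.  101.]
top screw place 0.75 (np.int64(191), np.int64(218)) [489. 195. 143.]
top white_jar look 0.49 (np.int64(238), np.int64(159)) [715.  37.  64.]
top white_jar place 0.52 (np.int64(238), np.int64(165)) [698.  38.  46.]
top tape_roll place 0.84 (np.int64(154), np.int64(247)) [407. 358.  -1.]
top timer look 0.81 (np.int64(364), np.int64(247)) [ 380. -415.   15.]
top timer look 0.65 (np.int64(193), np.int64(220)) [494. 202.  67.]
top timer place 0.89 (np.int64(365), np.int64(245)) [ 387. -419.   16.]
```

```bash
python3 -c "
import cv2,numpy as np
a=cv2.imread('pics/scene0.png');b=cv2.imread('pics/top0.png')
cv2.imwrite('pics/both.png',cv2.resize(np.vstack([a,b]),None,fx=.78,fy=.78))"
```

```text
(no output)
```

View pics/both.png

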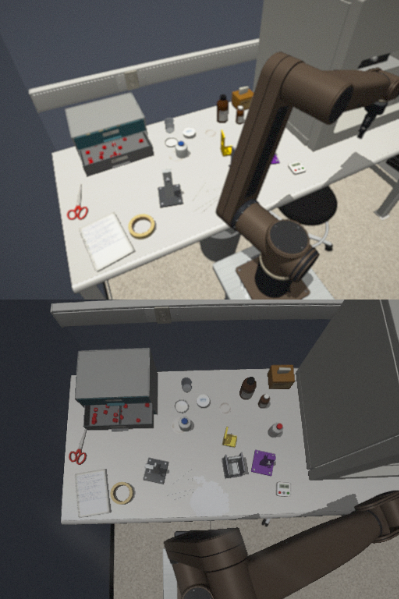

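The picture shows a grey bracket in its stand near top pixel (298,206), which is about (530,-170). The yellow look-alike is at (290,178), the grey post at (197,218) and the purple look-alike at (338,208). Next I'll fit orientations from depth and zoom in.

```bash
cat > m.py <<'E'
from h import *
d=cap('top','top1.png'); P=cloud(d)
def reg(c,r,z0,z1):
    m=(np.hypot(P[...,0]-c[0],P[...,1]-c[1])<r)&(P[...,2]>z0)&(P[...,2]<z1)
    return m
def rect(n,c,r,z0,z1):
    q=P[reg(c,r,z0,z1)]
    if len(q)<4: print(n,len(q)); return
    print(n,len(q),'mean',q.mean(0).round(1),'rect',cv2.minAreaRect(q[:,:2].astype(np.float32)))
rect('post top',(490,195),70,160,185)
rect('post base',(490,195),90,5,20)
rect('stand top',(530,-170),80,115,145)
q=P[reg((530,-170),80,115,145)]; print(q.round(0).tolist()[:80])
img=d['pixels']
a=cv2.resize(img[180:235,270:330],None,fx=6.6,fy=6.6,interpolation=cv2.INTER_CUBIC)
b=cv2.resize(img[190:245,165:225],None,fx=6.6,fy=6.6,interpolation=cv2.INTER_CUBIC)
d2=cap('scene'); i2=d2['pixels']
c=cv2.resize(i2[205:260,185:245],None,fx=6.6,fy=6.6,interpolation=cv2.INTER_CUBIC)
e=cv2.resize(i2[165:220,265:325],None,fx=6.6,fy=6.6,interpolation=cv2.INTER_CUBIC)
x=np.vstack([np.hstack([a,b]),np.hstack([e,c])]); cv2.imwrite('pics/crop1.png',cv2.resize(x,(790,600)) if x.shape[0]>600 else x)
E
python3 m.py
```

```text
post top 66 mean [499.5 190.3 172. ] rect ((499.6647644042969, 190.58558654785156), (35.91860580444336, 18.49294662475586), 77.70147705078125)
post base 577 mean [500.8 185.7   9.3] rect ((488.9820861816406, 211.8024139404297), (144.8709716796875, 152.7046356201172), 79.82742309570312)
stand top 204 mean [ 514.4 -174.8  130.7] rect ((509.04791259765625, -175.6793212890625), (83.0237045288086, 78.38532257080078), 5.997625350952148)
[[554.0, -202.0, 133.0], [554.0, -206.0, 132.0], [553.0, -209.0, 133.0], [550.0, -202.0, 133.0], [550.0, -206.0, 132.0], [550.0, -209.0, 131.0], [549.0, -203.0, 123.0], [546.0, -205.0, 135.0], [547.0, -209.0, 132.0], [545.0, -133.0, 133.0], [545.0, -137.0, 133.0], [545.0, -140.0, 133.0], [545.0, -203.0, 124.0], [544.0, -206.0, 129.0], [544.0, -209.0, 130.0], [542.0, -133.0, 134.0], [542.0, -137.0, 134.0], [542.0, -140.0, 131.0], [539.0, -194.0, 136.0], [539.0, -198.0, 136.0], [542.0, -203.0, 120.0], [540.0, -205.0, 130.0], [540.0, -209.0, 129.0], [539.0, -133.0, 131.0], [538.0, -136.0, 134.0], [538.0, -140.0, 132.0], [537.0, -170.0, 134.0], [537.0, -174.0, 
[... 555 characters left out ...]
.0], [533.0, -184.0, 136.0], [532.0, -187.0, 137.0], [533.0, -191.0, 134.0], [533.0, -194.0, 132.0], [533.0, -198.0, 131.0], [533.0, -201.0, 131.0], [533.0, -205.0, 131.0], [533.0, -208.0, 132.0], [533.0, -212.0, 129.0], [534.0, -134.0, 120.0], [532.0, -136.0, 130.0], [532.0, -140.0, 130.0], [531.0, -146.0, 135.0], [531.0, -149.0, 136.0], [531.0, -153.0, 131.0], [530.0, -156.0, 136.0], [530.0, -159.0, 139.0], [531.0, -163.0, 132.0], [530.0, -167.0, 135.0], [530.0, -170.0, 135.0], [529.0, -173.0, 138.0], [530.0, -177.0, 133.0], [530.0, -180.0, 134.0], [530.0, -184.0, 130.0], [531.0, -188.0, 126.0], [531.0, -191.0, 127.0], [532.0, -196.0, 120.0], [530.0, -205.0, 131.0], [529.0, -208.0, 132.0]]
```

View pics/crop1.png

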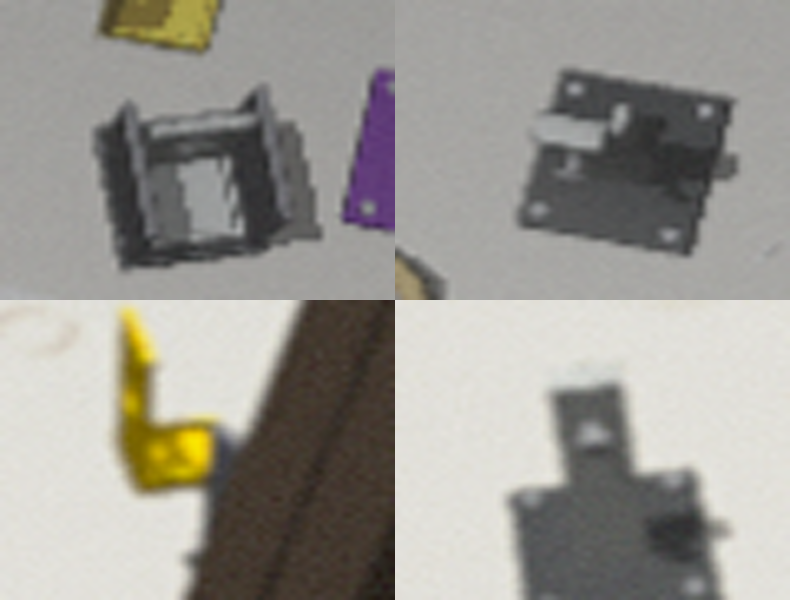

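The top crop shows the stand open toward the robot (−x), with the bracket yaw near +6°. The post yaw is near −11°, and its screw also faces the robot (scene crop, head at (593,432)). I'll move above the stand and measure with the wrist camera.

```bash
cat >> h.py <<'E'
def go(x,y,z,yaw):
    """shift+roll to put TCP at x,y,z with jaw axis (tool z) along heading yaw deg (mod 180)"""
    s=arm.sense(); M=R.from_euler('xyz',s['tcp_rot']).as_matrix()
    sh=M.T@(np.array([x,y,z])-s['eef_pos'])
    a=np.degrees(np.arctan2(M[1,2],M[0,2]))
    # tool x is down: positive roll about tool x turns heading negatively
    r=-((yaw-a+90)%180-90)
    print('t',round(s['time_s'],2),'pos',s['eef_pos'].round(1),'jawdir',round(a,2),'tilt',np.degrees(np.arccos(-M[2,0])).round(2),'F',s['wrist_force'].round(1),'gap',round(s['finger_gap'],1),'j6',round(s['joint_pos'][5],2))
    print('-> shift',sh.round(1),'roll',round(r,2), 'axes ty->',M[:,1].round(2),'tz->',M[:,2].round(2))
E
python3 -c "
from h import *
go(515,-172,250,6)"
```

```text
t 2.0 pos [ 284.3 -612.2  239.3] jawdir -65.09 tilt 0.0 F [-0.   0.7 -0.5] gap 85.4 j6 -0.15
-> shift [ -10.7  394.6 -302.1] roll -71.09 axes ty-> [0.91 0.42 0.  ] tz-> [ 0.42 -0.91 -0.  ]
```

Call:
{"method": "servo_tool", "body": {
  "steps": [
    {"tx": -2,"ty": 39,"tz": -30,"roll": -7},
    {"tx": -4,"ty": 78,"tz": -60,"roll": -14},
    {"tx": -6,"ty": 118,"tz": -90,"roll": -21},
    {"tx": -6,"ty": 157,"tz": -120,"roll": -28},
    {"tx": -6,"ty": 196,"tz": -150,"roll": -35}
  ]
}}

```text
invalid input
```

```bash
python3 -c "
from h import *
go(515,-172,250,6)"
```

```text
t 2.0 pos [ 284.3 -612.2  239.3] jawdir -65.09 tilt 0.0 F [-0.   0.7 -0.5] gap 85.4 j6 -0.15
-> shift [ -10.7  394.6 -302.1] roll -71.09 axes ty-> [0.91 0.42 0.  ] tz-> [ 0.42 -0.91 -0.  ]
```

Call:
{"method": "servo_tool", "body": {
  "steps": [
    {"tx": -2,"ty": 39,"tz": -30,"roll": -7,"jaw": 1},
    {"tx": -4,"ty": 78,"tz": -60,"roll": -14,"jaw": 1},
    {"tx": -6,"ty": 118,"tz": -90,"roll": -21,"jaw": 1},
    {"tx": -6,"ty": 157,"tz": -120,"roll": -28,"jaw": 1},
    {"tx": -6,"ty": 196,"tz": -150,"roll": -35,"jaw": 1}
  ],
  "grip_force": 60
}}

```text
time_s: 2.5
eef_pos: [399.6, -391.9, 245.6]
tcp_rot: [-0.237, 1.57, -0.758]
wrist_force: [0.5, -0.9, -0.4]
finger_gap: 85.5
```

```bash
python3 -c "
from h import *
go(515,-172,250,6)"
```

```text
t 2.5 pos [ 399.6 -391.9  245.6] jawdir -29.83 tilt 0.05 F [ 0.5 -0.9 -0.4] gap 85.5 j6 -0.44
-> shift [ -4.4 248.2  -9.2] roll -35.83 axes ty-> [ 0.5   0.87 -0.  ] tz-> [ 0.87 -0.5   0.  ]
```

Call:
{"method": "servo_tool", "body": {
  "steps": [
    {"tx": -4,"ty": 49,"tz": -2,"roll": -7,"jaw": 1},
    {"tx": -4,"ty": 98,"tz": -4,"roll": -14,"jaw": 1},
    {"tx": -4,"ty": 148,"tz": -6,"roll": -22,"jaw": 1},
    {"tx": -4,"ty": 197,"tz": -8,"roll": -29,"jaw": 1},
    {"tx": -4,"ty": 246,"tz": -9,"roll": -36,"jaw": 1}
  ]
}}

```text
time_s: 3.0
eef_pos: [515.1, -174.3, 249.8]
tcp_rot: [-0.643, 1.57, -0.535]
wrist_force: [0.7, -0.4, 0.1]
finger_gap: 85.0
```

```bash
cat > w.py <<'E'
from h import *
import sys
go(530,-168,250,6)
d=cap('wrist','w1.png'); P=cloud(d); T=d['world_from_camera']
print(T.round(2).tolist(), d['K'].round(0).tolist())
m=(np.hypot(P[...,0]-530,P[...,1]+168)<45)&(P[...,2]>120)&(P[...,2]<150)
q=P[m]; print(len(q))
if len(q): print(q.mean(0),cv2.minAreaRect(q[:,:2].astype(np.float32)))
for t in ['bracket_mid','bracket_slot','bracket','stand']:
    for r in optics.place_of('wrist',t)[:2]:
        u,v=np.array(r['xy']).round().astype(int); print(t,round(r['score'],2),u,v,P[v,u].round(0) if 0<=v<384 and 0<=u<512 else '')
E
python3 w.py
```

```text
t 3.0 pos [ 515.1 -174.3  249.8] jawdir 6.2 tilt 0.06 F [ 0.7 -0.4  0.1] gap 85.0 j6 -0.62
-> shift [-0.2  4.6 15.5] roll 0.2 axes ty-> [-0.11  0.99 -0.  ] tz-> [0.99 0.11 0.  ]
[[0.99, 0.1, 0.03, 507.96], [0.11, -0.96, -0.27, -104.69], [0.0, 0.27, -0.96, 384.27], [0.0, 0.0, 0.0, 1.0]] [[290.0, 0.0, 255.0], [0.0, 290.0, 190.0], [0.0, 0.0, 1.0]]
1793
[ 528.83058957 -169.36857558  133.05163845] ((523.6068115234375, -174.4286346435547), (60.056800842285156, 76.80927276611328), 6.2783613204956055)
bracket_mid 0.73 272 174 [ 529. -161.  126.]
bracket_mid 0.59 377 159 [ 624. -138.  120.]
bracket_slot 0.84 275 185 [ 533. -169.  136.]
bracket 0.71 361 151 [ 624. -137.   76.]
bracket 0.69 272 163 [ 528. -150.  129.]
stand 0.71 267 163 [ 530. -172.   15.]
```

View pics/w1.png

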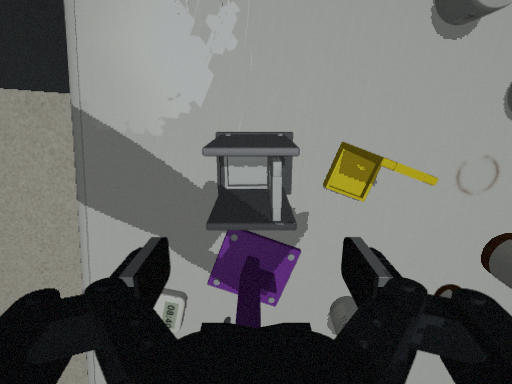

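The wrist picture shows the stand, with the cheeks at rows 150 and 225. The bracket plate edge runs along column ~277 (rows 157–222), and the purple look-alike sits just below. I'll fit the plate's top edge.

```bash
cat > f.py <<'E'
from h import *
d=cap('wrist'); P=cloud(d)
Q=P[160:220,255:295].reshape(-1,3); q=Q[(Q[:,2]>129)&(Q[:,2]<143)]
print(len(q),q.mean(0),cv2.minAreaRect(q[:,:2].astype(np.float32)))
v=cv2.fitLine(q[:,:2].astype(np.float32),cv2.DIST_HUBER,0,.01,.01).ravel(); print('line',v, 'yaw',np.degrees(np.arctan2(-v[0],v[1]))%180)
c=np.cos(np.radians(6.2)); s=np.sin(np.radians(6.2)); U=q[:,:2]@np.array([c,s]); V=q[:,:2]@np.array([-s,c])
for a,b in((U,'x'),(V,'y')): print(b,np.percentile(a,[0,2,10,50,90,98,100]).round(1))
# cheeks
for r in ((140,156),(221,235)):
    Q=P[r[0]:r[1],195:310].reshape(-1,3); k=Q[(Q[:,2]>125)&(Q[:,2]<140)]
    print('cheek',len(k),k.mean(0),cv2.minAreaRect(k[:,:2].astype(np.float32)), 'y',np.percentile(k[:,:2]@np.array([-s,c]),[2,50,98]).round(1))
E
python3 f.py
```

```text
570 [ 534.73611631 -175.55318731  135.46144773] ((533.1070556640625, -176.54551696777344), (35.62752914428711, 57.27225875854492), 6.415702819824219)
line [ 1.24609515e-01 -9.92205858e-01  5.34820679e+02 -1.74469666e+02] yaw 7.1582184
x [493.2 508.7 509.3 512.7 516.1 517.  528.8]
y [-261.7 -261.6 -255.  -232.  -209.8 -205.5 -204.4]
cheek 992 [ 507.26641144 -141.16427303  133.08703816] ((507.8106689453125, -141.78201293945312), (84.23695373535156, 8.383525848388672), 6.252107620239258) y [-199.5 -195.1 -191.7]
cheek 717 [ 515.23954716 -210.80304375  133.81156626] ((515.2804565429688, -211.13803100585938), (83.99662780761719, 7.935175895690918), 5.892702102661133) y [-269.  -265.1 -261.9]
```

Call:
{"method": "servo_tool", "body": {
  "steps": [
    {"tx": 5,"ty": -3,"tz": 19.5,"roll": -0.3,"jaw": 1},
    {"tx": 45,"ty": -3,"tz": 19.5,"roll": -0.3,"jaw": 1},
    {"tx": 90,"ty": -3,"tz": 19.5,"roll": -0.3,"jaw": 1},
    {"tx": 128,"ty": -3,"tz": 19.5,"roll": -0.3,"jaw": 1},
    {"tx": 143,"ty": -3,"tz": 19.5,"roll": -0.3,"jaw": 1}
  ]
}}

```text
time_s: 3.8
eef_pos: [530.9, -177.5, 101.7]
tcp_rot: [2.558, 1.563, 2.663]
wrist_force: [-0.7, -0.5, -1.0]
finger_gap: 85.4
```

Call:
{"method": "servo_tool", "body": {
  "steps": [
    {"tx": 0,"ty": 0,"tz": 0,"roll": 0,"jaw": 0},
    {"tx": 0,"ty": 0,"tz": 0,"roll": 0,"jaw": 0},
    {"tx": 0,"ty": 0,"tz": 0,"roll": 0,"jaw": 0},
    {"tx": 0,"ty": 0,"tz": 0,"roll": 0,"jaw": 0},
    {"tx": 0,"ty": 0,"tz": 0,"roll": 0,"jaw": 0}
  ]
}}

```text
time_s: 4.3
eef_pos: [535.0, -177.6, 108.0]
tcp_rot: [-0.615, 1.568, -0.507]
wrist_force: [1.3, -1.1, -0.4]
finger_gap: 12.4
```

```bash
python3 -c "
from h import *
go(535,-175,250,6.5)
cap('wrist','w2.png')"
```

```text
t 4.3 pos [ 535.  -177.6  108. ] jawdir 6.22 tilt 0.17 F [ 1.3 -1.1 -0.4] gap 12.4 j6 -0.61
-> shift [-142.     2.3    0.6] roll -0.28 axes ty-> [-0.11  0.99 -0.  ] tz-> [0.99 0.11 0.  ]
```

View pics/w2.png

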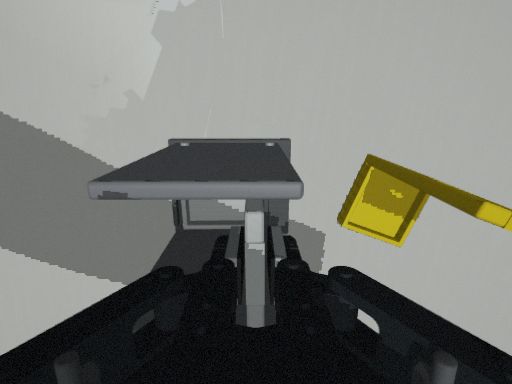

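The plate (column ~255, rows 205–315) lies between the pads, with a 12.4 mm gap and the fingers still closing. Finish closing, then lift.

Call:
{"method": "servo_tool", "body": {
  "steps": [
    {"tx": 0,"ty": 0,"tz": 0,"roll": 0,"jaw": 0},
    {"tx": 0,"ty": 0,"tz": 0,"roll": 0,"jaw": 0},
    {"tx": 0,"ty": 0,"tz": 0,"roll": 0,"jaw": 0},
    {"tx": -8,"ty": 0,"tz": 0,"roll": 0,"jaw": 0},
    {"tx": -20,"ty": 0,"tz": 0,"roll": 0,"jaw": 0}
  ],
  "grip_force": 80
}}

```text
time_s: 4.85
eef_pos: [532.8, -176.3, 125.0]
tcp_rot: [2.526, 1.566, 2.635]
wrist_force: [-0.8, 0.6, -2.5]
finger_gap: 7.1
```

Call:
{"method": "servo_tool", "body": {
  "steps": [
    {"tx": -30,"ty": 0,"tz": 0,"roll": 0,"jaw": 0},
    {"tx": -65,"ty": 0,"tz": 0,"roll": 0,"jaw": 0},
    {"tx": -100,"ty": 0,"tz": 0,"roll": 0,"jaw": 0},
    {"tx": -128,"ty": 0,"tz": 0,"roll": 0,"jaw": 0},
    {"tx": -137,"ty": 0,"tz": 0,"roll": 0,"jaw": 0}
  ]
}}

```text
time_s: 5.35
eef_pos: [535.4, -177.7, 267.6]
tcp_rot: [-0.597, 1.564, -0.489]
wrist_force: [0.6, -0.1, -2.4]
finger_gap: 6.7
```

```bash
cat > p.py <<'E'
from h import *
go(550,10,265,-11)
d=cap('top'); P=cloud(d)
def reg(c,r,z0,z1): return P[(np.hypot(P[...,0]-c[0],P[...,1]-c[1])<r)&(P[...,2]>z0)&(P[...,2]<z1)]
q=reg((500,190),40,160,185); print(len(q),q.mean(0),cv2.minAreaRect(q[:,:2].astype(np.float32)))
q=reg((550,10),110,8,400); print('obstacles near place',len(q), q.mean(0) if len(q) else '')
E
python3 p.py
```

```text
t 5.35 pos [ 535.4 -177.7  267.6] jawdir 6.22 tilt 0.38 F [ 0.6 -0.1 -2.4] gap 6.7 j6 -0.61
-> shift [  2.1 185.1  34.9] roll 17.22 axes ty-> [-0.11  0.99 -0.  ] tz-> [0.99 0.11 0.01]
68 [499.01419104 190.0668554  171.78797609] ((499.8603820800781, 190.61373901367188), (36.84874725341797, 18.11481285095215), 77.46656799316406)
obstacles near place 2 [584.99287836  25.59395757   8.88783524]
```

Call:
{"method": "servo_tool", "body": {
  "steps": [
    {"tx": 0,"ty": 37,"tz": 7,"roll": 3.5,"jaw": 0},
    {"tx": 0,"ty": 80,"tz": 15,"roll": 7,"jaw": 0},
    {"tx": 0,"ty": 120,"tz": 22,"roll": 11,"jaw": 0},
    {"tx": 0,"ty": 160,"tz": 30,"roll": 14.5,"jaw": 0},
    {"tx": 0,"ty": 186,"tz": 35,"roll": 17.2,"jaw": 0}
  ]
}}

```text
time_s: 5.9
eef_pos: [547.4, 14.2, 260.6]
tcp_rot: [3.007, 1.566, 2.815]
wrist_force: [1.1, 0.4, -1.9]
finger_gap: 7.2
```

Call:
{"method": "servo_tool", "body": {
  "steps": [
    {"tx": 30,"ty": 0,"tz": 0,"roll": 0,"jaw": 0},
    {"tx": 70,"ty": 0,"tz": 0,"roll": 0,"jaw": 0},
    {"tx": 110,"ty": 0,"tz": 0,"roll": 0,"jaw": 0},
    {"tx": 140,"ty": 0,"tz": 0,"roll": 0,"jaw": 0},
    {"tx": 150,"ty": 0,"tz": 0,"roll": 0,"jaw": 0}
  ]
}}

```text
time_s: 6.4
eef_pos: [544.2, 12.3, 107.0]
tcp_rot: [-3.113, 1.559, 2.978]
wrist_force: [-0.4, 0.2, -2.3]
finger_gap: 7.0
```

```bash
python3 - <<'E'
from h import *
d=cap('scene'); cv2.imwrite('pics/s2.png',cv2.resize(d['pixels'][120:290,170:340],None,fx=3.4,fy=3.4,interpolation=cv2.INTER_CUBIC))
go(550,10,103,-11)
E
```

```text
t 6.45 pos [544.9  12.1 107.5] jawdir -10.99 tilt 0.61 F [-0.8  0.7 -2.9] gap 7.1 j6 0.03
-> shift [ 4.5 -1.1  5.5] roll 0.01 axes ty-> [ 0.19  0.98 -0.  ] tz-> [ 0.98 -0.19 -0.01]
```

View pics/s2.png

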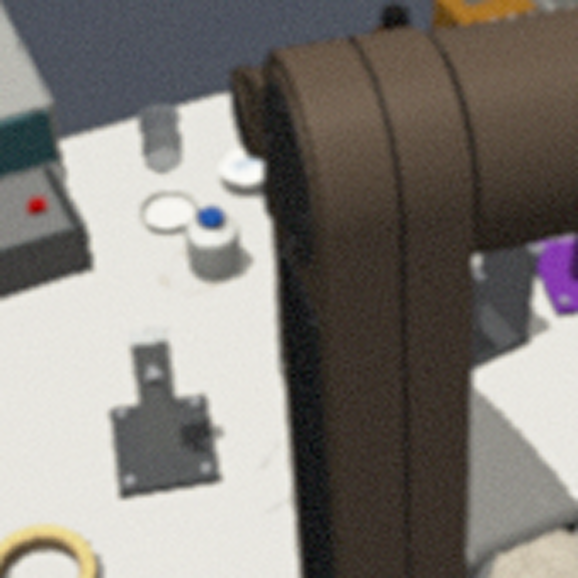

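The arm hides the bracket in this view, but the jar, tape and post are undisturbed. Lower gently and watch the force.

Call:
{"method": "servo_tool", "body": {
  "steps": [
    {"tx": 2,"ty": 0,"tz": 0,"roll": 0,"jaw": 0},
    {"tx": 3,"ty": 0,"tz": 0,"roll": 0,"jaw": 0},
    {"tx": 4,"ty": 0,"tz": 0,"roll": 0,"jaw": 0},
    {"tx": 4,"ty": 0,"tz": 0,"roll": 0,"jaw": 0}
  ]
}}

```text
time_s: 6.85
eef_pos: [549.7, 11.4, 110.8]
tcp_rot: [0.037, 1.568, -0.155]
wrist_force: [0.1, -0.5, -3.4]
finger_gap: 6.8
```

```bash
cat > ww.py <<'E'
from h import *
go(550,10,102,-11)
d=cap('wrist','w3.png'); P=cloud(d)
E
python3 ww.py
```

```text
t 6.85 pos [549.7  11.4 110.8] jawdir -10.99 tilt 0.15 F [ 0.1 -0.5 -3.4] gap 6.8 j6 0.03
-> shift [ 8.8 -1.3  0.5] roll 0.01 axes ty-> [0.19 0.98 0.  ] tz-> [ 0.98 -0.19  0.  ]
```

View pics/w3.png

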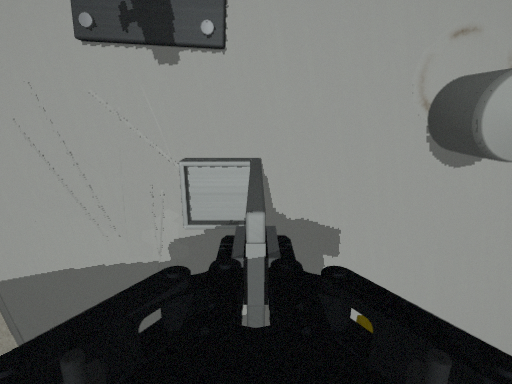

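The bracket hangs upright between the pads (shelf at columns 182–262, rows 160–228), about 8 mm above the bench. The jar and post base are well clear.

Call:
{"method": "servo_tool", "body": {
  "steps": [
    {"tx": 3,"ty": 0,"tz": 0,"roll": 0,"jaw": 0},
    {"tx": 6,"ty": 0,"tz": 0,"roll": 0,"jaw": 0},
    {"tx": 7.5,"ty": 0,"tz": 0,"roll": 0,"jaw": 0},
    {"tx": 7.5,"ty": 0,"tz": 0,"roll": 0,"jaw": 0}
  ]
}}

```text
time_s: 7.3
eef_pos: [548.9, 11.6, 101.9]
tcp_rot: [2.942, 1.571, 2.75]
wrist_force: [-1.2, 0.3, 0.3]
finger_gap: 7.2
```

Call:
{"method": "servo_tool", "body": {
  "steps": [
    {"tx": 0.5,"ty": 0,"tz": 0,"roll": 0,"jaw": 0},
    {"tx": 1,"ty": 0,"tz": 0,"roll": 0,"jaw": 0},
    {"tx": 1,"ty": 0,"tz": 0,"roll": 0,"jaw": 0}
  ]
}}

```text
time_s: 7.6
eef_pos: [549.1, 11.6, 101.9]
tcp_rot: [1.539, 1.571, 1.347]
wrist_force: [-2.4, 1.6, 5.6]
finger_gap: 7.0
```

The force is now +5.6 N, so it's standing on the bench. Release and rise.

Call:
{"method": "servo_tool", "body": {
  "steps": [
    {"tx": -0.5,"ty": 0,"tz": 0,"roll": 0,"jaw": 0.5},
    {"tx": -0.5,"ty": 0,"tz": 0,"roll": 0,"jaw": 0.5},
    {"tx": -0.5,"ty": 0,"tz": 0,"roll": 0,"jaw": 0.5},
    {"tx": -0.5,"ty": 0,"tz": 0,"roll": 0,"jaw": 0.5},
    {"tx": -0.5,"ty": 0,"tz": 0,"roll": 0,"jaw": 0.5}
  ]
}}

```text
time_s: 8.1
eef_pos: [548.8, 11.5, 101.2]
tcp_rot: [3.121, 1.571, 2.93]
wrist_force: [0.7, -0.2, 0.3]
finger_gap: 42.8
```

Call:
{"method": "servo_tool", "body": {
  "steps": [
    {"tx": -15,"ty": 0,"tz": 0,"roll": 0,"jaw": 0.5},
    {"tx": -40,"ty": 0,"tz": 0,"roll": 0,"jaw": 0.7},
    {"tx": -75,"ty": 0,"tz": 0,"roll": 0,"jaw": 1},
    {"tx": -110,"ty": 0,"tz": 0,"roll": 0,"jaw": 1},
    {"tx": -120,"ty": 0,"tz": 0,"roll": 0,"jaw": 1}
  ]
}}

```text
time_s: 8.6
eef_pos: [551.3, 11.2, 227.6]
tcp_rot: [0.033, 1.561, -0.159]
wrist_force: [0.8, -0.2, -0.2]
finger_gap: 85.6
```

Call:
{"method": "servo_tool", "body": {
  "steps": [
    {"tx": 0,"ty": 0,"tz": 0,"roll": -8.5,"jaw": 1},
    {"tx": 0,"ty": 0,"tz": 0,"roll": -17,"jaw": 1},
    {"tx": 0,"ty": 0,"tz": 0,"roll": -25.5,"jaw": 1},
    {"tx": 0,"ty": 0,"tz": 0,"roll": -34,"jaw": 1},
    {"tx": 0,"ty": 0,"tz": 0,"roll": -42.5,"jaw": 1}
  ]
}}

```text
time_s: 9.1
eef_pos: [548.5, 11.6, 221.1]
tcp_rot: [2.469, 1.57, 3.025]
wrist_force: [-0.5, -0.4, 0.3]
finger_gap: 85.7
```

Call:
{"method": "servo_tool", "body": {
  "steps": [
    {"tx": 0,"ty": 0,"tz": 0,"roll": -8.5,"jaw": 1},
    {"tx": 0,"ty": 0,"tz": 0,"roll": -17,"jaw": 1},
    {"tx": 0,"ty": 0,"tz": 0,"roll": -25.5,"jaw": 1},
    {"tx": 0,"ty": 0,"tz": 0,"roll": -34,"jaw": 1},
    {"tx": 0,"ty": 0,"tz": 0,"roll": -42.5,"jaw": 1}
  ]
}}

```text
time_s: 9.6
eef_pos: [548.5, 11.6, 221.1]
tcp_rot: [1.687, 1.57, 2.985]
wrist_force: [0.8, 0.5, -0.4]
finger_gap: 85.7
```

Call:
{"method": "servo_tool", "body": {
  "steps": [
    {"tx": 0,"ty": 0,"tz": 0,"roll": -5,"jaw": 1},
    {"tx": 0,"ty": 0,"tz": 0,"roll": -5,"jaw": 1},
    {"tx": 0,"ty": 0,"tz": 0,"roll": -5,"jaw": 1}
  ]
}}

```text
time_s: 9.9
eef_pos: [548.6, 11.6, 221.2]
tcp_rot: [1.559, 1.57, 2.936]
wrist_force: [0.7, -0.4, -0.4]
finger_gap: 85.2
```

```bash
cat > b.py <<'E'
from h import *
go(550,10,225,79)
d=cap('wrist','w4.png'); P=cloud(d)
Q=P[(np.hypot(P[...,0]-549,P[...,1]-12)<50)&(P[...,2]>122)&(P[...,2]<140)]
print(len(Q))
if len(Q):
    r=cv2.minAreaRect(Q[:,:2].astype(np.float32)); print(Q.mean(0),r)
    v=cv2.fitLine(Q[:,:2].astype(np.float32),cv2.DIST_HUBER,0,.01,.01).ravel(); print('yaw',(np.degrees(np.arctan2(-v[0],v[1]))+90)%180-90)
E
python3 b.py
```

```text
t 9.9 pos [548.6  11.6 221.2] jawdir 78.9 tilt 0.03 F [ 0.7 -0.4 -0.4] gap 85.2 j6 -1.54
-> shift [-3.8 -1.6 -1.3] roll -0.1 axes ty-> [-0.98  0.19  0.  ] tz-> [0.19 0.98 0.  ]
808
[549.54836164  14.59314134 129.06255017] ((550.3912963867188, 14.366170883178711), (55.10368347167969, 9.138120651245117), 79.60832977294922)
yaw -11.229515
```

View pics/w4.png

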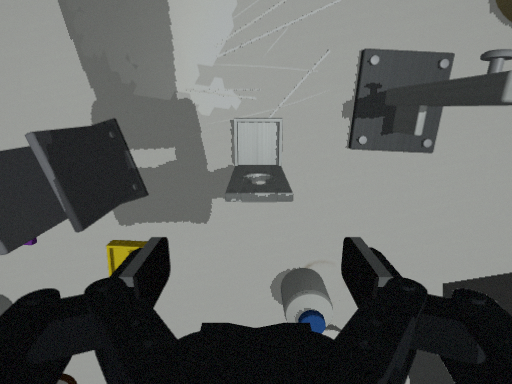

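The bracket stands upright on the bench at (550.3,14.4), yaw about −11°, with its side edges free (plate at rows 165–200). I'll measure the post from this same view, then grasp by the sides.

```bash
cat > post.py <<'E'
from h import *
import sys
d=cap('wrist'); P=cloud(d)
def yawline(q):
    v=cv2.fitLine(q[:,:2].astype(np.float32),cv2.DIST_HUBER,0,.01,.01).ravel(); return (np.degrees(np.arctan2(-v[0],v[1]))+90)%180-90
Z=P[...,2]; near=np.hypot(P[...,0]-498,P[...,1]-190)<120
for a,b,r in((165,182,40),(6.5,13,105)):
    q=P[near&(Z>a)&(Z<b)&(np.hypot(P[...,0]-498,P[...,1]-190)<r)]
    if len(q)>10: print((a,b),len(q),q.mean(0).round(1),cv2.minAreaRect(q[:,:2].astype(np.float32)))
# front face and head points
q=P[near&(Z>30)&(Z<165)]
c,s=np.cos(np.radians(-11)),np.sin(np.radians(-11))
q=q[np.hypot(q[:,0]-495,q[:,1]-190)<45]
X=q[:,:2]@np.array([c,s]);Y=q[:,:2]@np.array([-s,c])
print('post-frame X pct',np.percentile(X,[0,5,25,50,75,95,100]).round(1),'Y',np.percentile(Y,[0,5,25,50,75,95,100]).round(1))
h=q[(X<X.min()+8)]; print('frontmost',len(h),h.mean(0).round(1))
E
python3 post.py
```

```text
(165, 182) 547 [498.6 172.8 170.9] ((498.25299072265625, 173.34461975097656), (7.36298131942749, 18.400331497192383), 87.17080688476562)
(6.5, 13) 6567 [502.4 182.3   9.9] ((507.5608215332031, 188.04669189453125), (101.23440551757812, 110.66997528076172), 75.9413833618164)
post-frame X pct [430.2 434.7 449.9 457.  464.1 485.5 494.4] Y [262.5 263.3 263.9 264.6 276.6 283.2 297.4]
frontmost 353 [479.4 190.9 142.3]
```

Call:
{"method": "servo_tool", "body": {
  "steps": [
    {"tx": 25,"ty": -1,"tz": 3,"roll": 0,"jaw": 1},
    {"tx": 65,"ty": -1,"tz": 3,"roll": 0,"jaw": 1},
    {"tx": 100,"ty": -1,"tz": 3,"roll": 0,"jaw": 1},
    {"tx": 120,"ty": -1,"tz": 3,"roll": 0,"jaw": 1},
    {"tx": 127,"ty": -1,"tz": 3,"roll": 0,"jaw": 1}
  ]
}}

```text
time_s: 10.5
eef_pos: [548.4, 14.6, 91.3]
tcp_rot: [1.601, 1.565, 2.979]
wrist_force: [0.2, -0.7, 0.4]
finger_gap: 85.3
```

Call:
{"method": "servo_tool", "body": {
  "steps": [
    {"tx": 0,"ty": 0,"tz": 0,"roll": 0,"jaw": 0.6},
    {"tx": 0,"ty": 0,"tz": 0,"roll": 0,"jaw": 0.5},
    {"tx": 0,"ty": 0,"tz": 0,"roll": 0,"jaw": 0},
    {"tx": 0,"ty": 0,"tz": 0,"roll": 0,"jaw": 0},
    {"tx": 0,"ty": 0,"tz": 0,"roll": 0,"jaw": 0}
  ],
  "grip_force": 100
}}

```text
time_s: 11.0
eef_pos: [552.2, 13.9, 96.5]
tcp_rot: [-1.533, 1.566, -0.155]
wrist_force: [1.5, -0.1, 5.2]
finger_gap: 54.4
```

```bash
python3 -c "
from h import *
go(550.2,14.4,94,79)"
```

```text
t 11.0 pos [552.2  13.9  96.5] jawdir 79.0 tilt 0.28 F [ 1.5 -0.1  5.2] gap 54.4 j6 -1.54
-> shift [2.5 2.1 0.1] roll -0.0 axes ty-> [-0.98  0.19 -0.  ] tz-> [0.19 0.98 0.  ]
```

Call:
{"method": "servo_tool", "body": {
  "steps": [
    {"tx": 0,"ty": 0,"tz": 0,"roll": 0,"jaw": 0},
    {"tx": 0,"ty": 0,"tz": 0,"roll": 0,"jaw": 0},
    {"tx": 0,"ty": 0,"tz": 0,"roll": 0,"jaw": 0}
  ]
}}

```text
time_s: 11.3
eef_pos: [552.3, 13.9, 96.5]
tcp_rot: [-1.527, 1.566, -0.148]
wrist_force: [0.8, -1.0, 5.0]
finger_gap: 54.5
```

Call:
{"method": "servo_tool", "body": {
  "steps": [
    {"tx": -8,"ty": 0,"tz": 0,"roll": 0,"jaw": 0},
    {"tx": -25,"ty": 0,"tz": 0,"roll": 0,"jaw": 0},
    {"tx": -45,"ty": 0,"tz": 0,"roll": 0,"jaw": 0},
    {"tx": -60,"ty": 0,"tz": 0,"roll": 0,"jaw": 0},
    {"tx": -70,"ty": 0,"tz": 0,"roll": 0,"jaw": 0}
  ]
}}

```text
time_s: 11.8
eef_pos: [550.1, 14.4, 165.2]
tcp_rot: [1.186, 1.571, 2.565]
wrist_force: [1.0, -0.0, -2.5]
finger_gap: 54.4
```

```bash
python3 -c "
from h import *
go(428,134.5,165,78)
d=cap('wrist','w5.png'); P=cloud(d)
q=P[(np.hypot(P[...,0]-498,P[...,1]-190)<100)&(P[...,2]>5)&(P[...,2]<14)]
print(len(q), cv2.minAreaRect(q[:,:2].astype(np.float32)))
"
```

```text
t 11.8 pos [550.1  14.4 165.2] jawdir 79.02 tilt 0.01 F [ 1.  -0.  -2.5] gap 54.4 j6 -1.54
-> shift [  0.2 142.8  94.6] roll 1.02 axes ty-> [-0.98  0.19  0.  ] tz-> [0.19 0.98 0.  ]
9464 ((507.7362060546875, 188.43475341796875), (101.92317199707031, 110.7127914428711), 76.11019897460938)
```

View pics/w5.png

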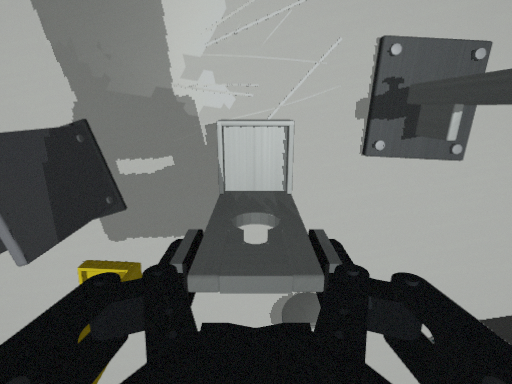

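The bracket is held level by its side edges (plate rows 190–290, hole at (255,235)). The base fit gives the post yaw as −13.9° and the face origin as about (493,192). Move in front of the post.

Call:
{"method": "servo_tool", "body": {
  "steps": [
    {"tx": 0,"ty": 28,"tz": 19,"roll": 1,"jaw": 0},
    {"tx": 0,"ty": 62,"tz": 41,"roll": 2,"jaw": 0},
    {"tx": 0,"ty": 96,"tz": 64,"roll": 3,"jaw": 0},
    {"tx": 0,"ty": 128,"tz": 86,"roll": 3,"jaw": 0},
    {"tx": 0,"ty": 143,"tz": 96,"roll": 3,"jaw": 0}
  ]
}}

```text
time_s: 12.35
eef_pos: [425.1, 137.4, 162.9]
tcp_rot: [1.703, 1.567, 3.031]
wrist_force: [-0.5, 0.3, -3.3]
finger_gap: 54.6
```

```bash
cat > n.py <<'E'
from h import *
import sys
go(445,204,162,76.1)
d=cap('wrist',sys.argv[1]); P=cloud(d); s=arm.sense(); tc=s['eef_pos']; Z=P[...,2]
D=np.hypot(P[...,0]-498,P[...,1]-190)
q=P[(D<100)&(Z>5)&(Z<13.5)]; r=cv2.minAreaRect(q[:,:2].astype(np.float32)); print('base',len(q),r)
q=P[(D<35)&(Z>165)&(Z<182)]; print('top',len(q)); 
if len(q)>20: print(q.mean(0).round(1),cv2.minAreaRect(q[:,:2].astype(np.float32)))
q=P[(np.hypot(P[...,0]-tc[0],P[...,1]-tc[1])<40)&(Z>tc[2]+20)&(Z<tc[2]+50)]
M=R.from_euler('xyz',s['tcp_rot']).as_matrix(); L=(q-tc)@M
L=L[np.abs(L[:,2])<26]; print('plate top rel TCP (tool x,y,z):',len(L)); print(np.percentile(L,[2,10,50,90,98],axis=0).round(1))
for t in ('screw','bracket_slot','post'):
    for k in optics.place_of('wrist',t)[:2]:
        u,v=np.array(k['xy']).round().astype(int); print(t,round(k['score'],2),u,v,P[v,u].round(0) if 0<=v<384 and 0<=u<512 else '')
E
python3 n.py w6.png
```

```text
t 12.35 pos [425.1 137.4 162.9] jawdir 76.11 tilt 0.21 F [-0.5  0.3 -3.3] gap 54.6 j6 -1.24
-> shift [ 0.9 -3.4 69.5] roll 0.01 axes ty-> [-0.97  0.24  0.  ] tz-> [ 0.24  0.97 -0.  ]
base 3200 ((497.1564025878906, 199.93429565429688), (81.49931335449219, 84.46023559570312), 76.15177917480469)
top 1164
[499.4 190.  172.9] ((502.73065185546875, 191.2647705078125), (31.75168800354004, 15.275225639343262), 33.272132873535156)
plate top rel TCP (tool x,y,z): 4370
[[-34.7  -3.6 -25. ]
 [-34.2  -2.1 -20.6]
 [-32.9   3.5   0.1]
 [-23.2   4.3  20.8]
 [-20.8   4.6  25.1]]
bracket_slot 0.81 257 250 [421. 140. 174.]
post 0.6 319 222 [488. 192.   8.]
```

View pics/w6.png

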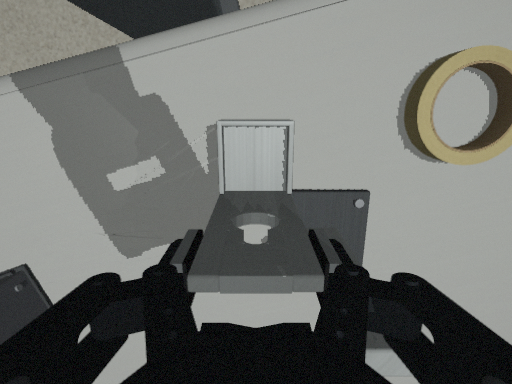

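Plate top is 34.5 mm above the TCP, so the underside is at TCP−95.5. The post lateral estimates agree to 0.3 mm between the cameras. Sidestep in front of the screw.

Call:
{"method": "servo_tool", "body": {
  "steps": [
    {"tx": 2,"ty": 0,"tz": 25,"roll": 0,"jaw": 0},
    {"tx": 3,"ty": 0,"tz": 55,"roll": 0,"jaw": 0},
    {"tx": 3,"ty": 0,"tz": 70,"roll": 0,"jaw": 0},
    {"tx": 3,"ty": 0,"tz": 70,"roll": 0,"jaw": 0},
    {"tx": 3,"ty": 0,"tz": 70,"roll": 0,"jaw": 0}
  ]
}}

```text
time_s: 13.05
eef_pos: [445.4, 203.0, 161.0]
tcp_rot: [2.612, 1.569, -2.344]
wrist_force: [0.8, -0.1, -2.6]
finger_gap: 54.3
```

Call:
{"method": "servo_tool", "body": {
  "steps": [
    {"tx": 0,"ty": 0,"tz": 0,"roll": 0,"jaw": 0},
    {"tx": 0,"ty": 0,"tz": 0,"roll": 0,"jaw": 0}
  ]
}}

```text
time_s: 13.25
eef_pos: [445.2, 202.9, 161.2]
tcp_rot: [2.903, 1.57, -2.054]
wrist_force: [-0.3, 0.8, -1.7]
finger_gap: 54.5
```

```bash
cat > n2.py <<'E'
from h import *
import sys
go(444.1,204.5,161.5,76.1)
d=cap('wrist',sys.argv[1]); P=cloud(d); Z=P[...,2]
d2=cap('scene'); i=d2['pixels'][170:270,170:270]; cv2.imwrite('pics/s_'+sys.argv[1],cv2.resize(i,None,fx=5,fy=5,interpolation=cv2.INTER_CUBIC))
c,s=np.cos(np.radians(-13.9)),np.sin(np.radians(-13.9))
X=P[...,0]*c+P[...,1]*s; Y=-P[...,0]*s+P[...,1]*c
for n,m in (('posttop',(Z>165)&(Z<180)),('head?',(Z>120)&(Z<155))):
    k=m&(X>408)&(X<460)&(abs(Y-305)<25); print(n,k.sum(), np.percentile(X[k],[2,25,50,98]).round(1) if k.sum() else '',np.percentile(Y[k],[2,50,98]).round(1) if k.sum() else '', np.percentile(Z[k],[2,50,98]).round(1) if k.sum() else '')
E
python3 n2.py w7.png; python3 -c "
import cv2,numpy as np
a=cv2.imread('pics/w7.png');b=cv2.imread('pics/s_w7.png')
cv2.imwrite('pics/c7.png',np.hstack([cv2.resize(a[100:320,150:370],(400,400)),cv2.resize(b,(400,400))]))"
```

```text
t 13.25 pos [445.2 202.9 161.2] jawdir 75.95 tilt 0.02 F [-0.3  0.8 -1.7] gap 54.5 j6 -1.11
-> shift [-0.3  1.5  1.3] roll -0.15 axes ty-> [-0.97  0.24  0.  ] tz-> [ 0.24  0.97 -0.  ]
posttop 0   
head? 1536 [426.3 432.2 432.5 433.7] [287.6 304.6 321.8] [130.7 143.7 154.5]
```

View pics/c7.png

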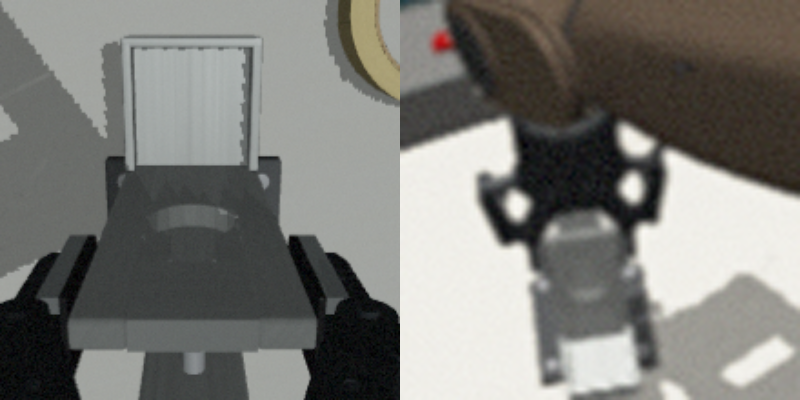

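The wrist view shows the screw at column ~193, centred on the plate (columns 70–317). The post face is at X=432.5 with its centre at Y≈304.7 in the post frame. Advance about 43 mm gently.

Call:
{"method": "servo_tool", "body": {
  "steps": [
    {"tx": 0,"ty": -5,"tz": 1,"roll": 0,"jaw": 0},
    {"tx": 0,"ty": -12,"tz": 1,"roll": 0,"jaw": 0},
    {"tx": 0,"ty": -18,"tz": 1,"roll": 0,"jaw": 0},
    {"tx": 0,"ty": -23,"tz": 1,"roll": 0,"jaw": 0},
    {"tx": 0,"ty": -25,"tz": 1,"roll": 0,"jaw": 0}
  ]
}}

```text
time_s: 13.85
eef_pos: [470.5, 198.4, 161.4]
tcp_rot: [-1.393, 1.571, -0.067]
wrist_force: [0.3, -0.2, -2.3]
finger_gap: 54.7
```

Call:
{"method": "servo_tool", "body": {
  "steps": [
    {"tx": 0,"ty": -4,"tz": 0,"roll": 0,"jaw": 0},
    {"tx": 0,"ty": -8,"tz": 0,"roll": 0,"jaw": 0},
    {"tx": 0,"ty": -11,"tz": 0,"roll": 0,"jaw": 0},
    {"tx": 0,"ty": -11,"tz": 0,"roll": 0,"jaw": 0}
  ]
}}

```text
time_s: 14.25
eef_pos: [480.8, 195.9, 161.4]
tcp_rot: [-1.217, 1.571, 0.109]
wrist_force: [0.6, -0.6, -1.8]
finger_gap: 54.5
```

Call:
{"method": "servo_tool", "body": {
  "steps": [
    {"tx": 0,"ty": -3,"tz": 0,"roll": 0,"jaw": 0},
    {"tx": 0,"ty": -6,"tz": 0,"roll": 0,"jaw": 0},
    {"tx": 0,"ty": -7,"tz": 0,"roll": 0,"jaw": 0},
    {"tx": 0,"ty": -7,"tz": 0,"roll": 0,"jaw": 0},
    {"tx": 0,"ty": -7,"tz": 0,"roll": 0,"jaw": 0}
  ]
}}

```text
time_s: 14.75
eef_pos: [487.1, 194.3, 161.3]
tcp_rot: [1.925, 1.571, -3.031]
wrist_force: [-0.7, -0.1, -1.0]
finger_gap: 54.6
```

```bash
cat > n3.py <<'E'
from h import *
import sys
go(444.1,204.5,161.5,76.1); p=arm.sense()['eef_pos']; c,s=np.cos(np.radians(-13.9)),np.sin(np.radians(-13.9))
print('TCP postframe X',round(p[0]*c+p[1]*s,1),'Y',round(-p[0]*s+p[1]*c,1))
d=cap('wrist'); cv2.imwrite('pics/'+sys.argv[1],cv2.resize(d['pixels'][130:320,160:350],None,fx=3,fy=3))
P=cloud(d);Z=P[...,2];X=P[...,0]*c+P[...,1]*s; Y=-P[...,0]*s+P[...,1]*c
k=(abs(Z-p[2])<80)&(abs(X-425)<30)&(abs(Y-305)<27)
for h in range(int(p[2])-30,int(p[2])+45,6):
    m=k&(abs(Z-h)<3)
    if m.sum()>5: print(h,m.sum(),'X',np.percentile(X[m],[5,50,95]).round(1),'Y',np.percentile(Y[m],[2,98]).round(1))
E
python3 n3.py w8.png
```

```text
t 14.75 pos [487.1 194.3 161.3] jawdir 76.01 tilt 0.01 F [-0.7 -0.1 -1. ] gap 54.6 j6 -1.14
-> shift [-0.2 44.2 -0.5] roll -0.09 axes ty-> [-0.97  0.24  0.  ] tz-> [ 0.24  0.97 -0.  ]
TCP postframe X 426.2 Y 305.6
131 322 X [415.8 421.1 432.8] Y [279.8 330.6]
137 354 X [415.4 420.8 432.7] Y [279.9 330.8]
143 650 X [415.5 420.9 432.1] Y [280.4 329.8]
149 439 X [417.  420.8 421.3] Y [279.8 331.1]
155 360 X [420.5 421.  421.5] Y [279.4 331. ]
161 445 X [420.1 420.9 421.4] Y [278.9 331.1]
167 602 X [419.3 420.9 421.4] Y [278.9 330.6]
173 1446 X [420.5 421.7 449.2] Y [279.  329.9]
179 842 X [419.7 421.  421.5] Y [278.9 330.6]
185 963 X [420.  421.  421.6] Y [278.9 330.9]
191 1326 X [420.2 421.1 428.2] Y [278.7 331. ]
197 2286 X [420.8 424.5 428.3] Y [278.7 330.7]
203 7 X [414.3 414.6 414.8] Y [278.1 279.2]
```

View pics/w8.png

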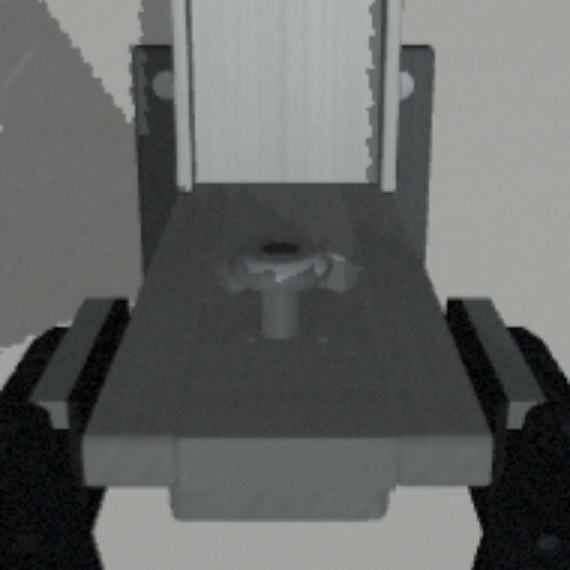

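The screw head is through the round hole (head at (280,262)). The plate centre is at column ~288, so the bracket sits ~1.2 mm too far +Y. I'll shift −1 in tz, push in 1.5 mm, then slide down.

Call:
{"method": "servo_tool", "body": {
  "steps": [
    {"tx": 0,"ty": -1.5,"tz": -1.1,"roll": 0,"jaw": 0},
    {"tx": 4,"ty": -1.5,"tz": -1.1,"roll": 0,"jaw": 0},
    {"tx": 9,"ty": -1.5,"tz": -1.1,"roll": 0,"jaw": 0},
    {"tx": 14,"ty": -1.5,"tz": -1.1,"roll": 0,"jaw": 0},
    {"tx": 16,"ty": -1.5,"tz": -1.1,"roll": 0,"jaw": 0}
  ]
}}

```text
time_s: 15.3
eef_pos: [487.8, 192.7, 144.2]
tcp_rot: [1.993, 1.569, -2.964]
wrist_force: [-1.2, -0.3, -2.8]
finger_gap: 54.3
```

Call:
{"method": "servo_tool", "body": {
  "steps": [
    {"tx": 3,"ty": 0,"tz": 0,"roll": 0,"jaw": 0},
    {"tx": 6,"ty": 0,"tz": 0,"roll": 0,"jaw": 0},
    {"tx": 8,"ty": 0,"tz": 0,"roll": 0,"jaw": 0},
    {"tx": 8,"ty": 0,"tz": 0,"roll": 0,"jaw": 0}
  ]
}}

```text
time_s: 15.7
eef_pos: [488.2, 192.8, 137.0]
tcp_rot: [1.963, 1.57, -2.993]
wrist_force: [0.1, 0.1, -2.4]
finger_gap: 54.5
```

```bash
python3 n3.py w9.png
```

```text
t 15.7 pos [488.2 192.8 137. ] jawdir 76.01 tilt 0.04 F [ 0.1  0.1 -2.4] gap 54.5 j6 -1.14
-> shift [-24.5  45.6   0.7] roll -0.09 axes ty-> [-0.97  0.24  0.  ] tz-> [ 0.24  0.97 -0.  ]
TCP postframe X 427.6 Y 304.4
106 298 X [421.9 422.4 428.3] Y [279.1 330.8]
112 179 X [421.8 422.3 422.9] Y [278.9 331.3]
118 199 X [421.8 422.2 422.6] Y [278.8 331.3]
124 268 X [421.8 422.2 422.7] Y [278.8 331.3]
130 320 X [415.9 422.3 422.7] Y [278.7 331.1]
136 495 X [415.3 422.1 422.7] Y [279.3 330.8]
142 793 X [415.4 422.1 422.7] Y [279.5 330.5]
148 952 X [416.5 422.2 422.8] Y [279.5 330.4]
154 793 X [421.8 422.3 422.8] Y [279.  330.8]
160 904 X [421.8 422.4 422.9] Y [278.6 331. ]
166 1279 X [421.8 422.4 433. ] Y [278.8 330.9]
172 5001 X [422.5 430.3 440.8] Y [280.2 329.8]
178 31 X [433.5 436.2 441.2] Y [293. 319.]
```

Sliding freely, about 1.5 mm left. I'll lower until the screw takes the weight.

Call:
{"method": "servo_tool", "body": {
  "steps": [
    {"tx": 0.7,"ty": 0,"tz": 0,"roll": 0,"jaw": 0},
    {"tx": 1.4,"ty": 0,"tz": 0,"roll": 0,"jaw": 0},
    {"tx": 1.4,"ty": 0,"tz": 0,"roll": 0,"jaw": 0}
  ]
}}

```text
time_s: 16.05
eef_pos: [488.6, 192.9, 136.3]
tcp_rot: [-1.149, 1.57, 0.177]
wrist_force: [-0.5, -1.2, -0.5]
finger_gap: 54.3
```

Call:
{"method": "servo_tool", "body": {
  "steps": [
    {"tx": 0.6,"ty": 0,"tz": 0,"roll": 0,"jaw": 0},
    {"tx": 0.6,"ty": 0,"tz": 0,"roll": 0,"jaw": 0}
  ]
}}

```text
time_s: 16.25
eef_pos: [488.7, 192.9, 136.2]
tcp_rot: [-1.233, 1.57, 0.094]
wrist_force: [-2.6, -0.4, 3.3]
finger_gap: 54.3
```

Contact: z stopped at 136.2 and the force swung to +3.3 N. Release and rise clear.

Call:
{"method": "servo_tool", "body": {
  "steps": [
    {"tx": -0.5,"ty": 0,"tz": 0,"roll": 0,"jaw": 0.67},
    {"tx": -0.5,"ty": 0,"tz": 0,"roll": 0,"jaw": 0.72},
    {"tx": -0.5,"ty": 0,"tz": 0,"roll": 0,"jaw": 0.8},
    {"tx": -0.5,"ty": 0,"tz": 0,"roll": 0,"jaw": 1},
    {"tx": -0.5,"ty": 0,"tz": 0,"roll": 0,"jaw": 1}
  ],
  "grip_force": 30
}}

```text
time_s: 16.75
eef_pos: [488.4, 192.8, 135.7]
tcp_rot: [0.682, 1.571, 2.008]
wrist_force: [-0.7, -0.2, -0.2]
finger_gap: 85.5
```

Call:
{"method": "servo_tool", "body": {
  "steps": [
    {"tx": -0.5,"ty": 0,"tz": 0,"roll": 0,"jaw": 1},
    {"tx": -0.5,"ty": 0,"tz": 0,"roll": 0,"jaw": 1}
  ]
}}

```text
time_s: 16.95
eef_pos: [488.5, 192.9, 136.4]
tcp_rot: [-1.112, 1.571, 0.215]
wrist_force: [-0.0, 0.6, -0.1]
finger_gap: 85.5
```

Call:
{"method": "servo_tool", "body": {
  "steps": [
    {"tx": -10,"ty": 0,"tz": 0,"roll": 0,"jaw": 1},
    {"tx": -30,"ty": 0,"tz": 0,"roll": 0,"jaw": 1},
    {"tx": -60,"ty": 0,"tz": 0,"roll": 0,"jaw": 1},
    {"tx": -90,"ty": 0,"tz": 0,"roll": 0,"jaw": 1},
    {"tx": -110,"ty": 0,"tz": 0,"roll": 0,"jaw": 1}
  ]
}}

```text
time_s: 17.45
eef_pos: [489.2, 193.0, 249.9]
tcp_rot: [-1.135, 1.567, 0.191]
wrist_force: [0.9, 0.2, 0.4]
finger_gap: 85.4
```

Call:
{"method": "servo_tool", "body": {
  "steps": [
    {"tx": 0,"ty": 0,"tz": -40,"roll": 0,"jaw": 1},
    {"tx": 0,"ty": 0,"tz": -80,"roll": 0,"jaw": 1},
    {"tx": 0,"ty": 0,"tz": -120,"roll": 0,"jaw": 1},
    {"tx": 0,"ty": 0,"tz": -150,"roll": 0,"jaw": 1},
    {"tx": 0,"ty": 0,"tz": -150,"roll": 0,"jaw": 1}
  ]
}}

```text
time_s: 17.95
eef_pos: [451.7, 44.8, 247.3]
tcp_rot: [-1.993, 1.569, -0.671]
wrist_force: [-0.2, 0.1, -0.3]
finger_gap: 85.4
```

```bash
python3 - <<'E'
from h import *
go(445,200,250,76)
c,s=np.cos(np.radians(-13.9)),np.sin(np.radians(-13.9))
a=cap('wrist')
P=cloud(a);Z=P[...,2];X=P[...,0]*c+P[...,1]*s; Y=-P[...,0]*s+P[...,1]*c
for n in ('scene','wrist','top'):
    d=cap(n);P=cloud(d);Z=P[...,2];X=P[...,0]*c+P[...,1]*s; Y=-P[...,0]*s+P[...,1]*c
    k=(abs(X-422)<12)&(abs(Y-305)<35)&(Z>25)&(Z<185)
    print(n,k.sum())
    for lo in (60,80,100,150,160,165,170):
        m=k&(abs(Z-lo)<5)
        if m.sum()>5: print(lo,m.sum(),'X',np.percentile(X[m],[5,50,95]).round(1),'Y',np.percentile(Y[m],[2,98]).round(1))
    if k.sum(): print('zmax',np.percentile(Z[k],[98,99.5]).round(1))
    k=(X>360)&(X<420)&(abs(Y-305)<30)&(Z>30)&(Z<70)
    if k.sum()>5: print('shelf',k.sum(),'X',np.percentile(X[k],[2,98]).round(1),'Z',np.percentile(Z[k],[2,50,98]).round(1))
    if n=='scene': i=cv2.resize(d['pixels'][195:275,175:255],(400,400),interpolation=cv2.INTER_CUBIC)
w=cv2.resize(a['pixels'],(400,300)); w=cv2.copyMakeBorder(w,0,100,0,0,cv2.BORDER_CONSTANT)
cv2.imwrite('pics/fin.png',np.hstack([i,w]))
E
```

```text
t 17.95 pos [451.7  44.8 247.3] jawdir 75.78 tilt 0.1 F [-0.2  0.1 -0.3] gap 85.4 j6 -1.45
-> shift [ -2.9  44.6 148.8] roll -0.22 axes ty-> [-0.97  0.25 -0.  ] tz-> [ 0.25  0.97 -0.  ]
scene 539
60 38 X [415.6 423.2 426.1] Y [276.5 330.8]
80 35 X [419.9 423.8 426.4] Y [276.9 329.8]
100 49 X [419.7 423.6 431.3] Y [278.8 330.1]
150 38 X [415.2 422.  424.6] Y [278.1 331.1]
160 41 X [420.3 421.8 423.7] Y [277.4 330. ]
165 59 X [420.4 422.9 433. ] Y [277.4 331.2]
170 71 X [420.1 425.7 433.6] Y [277.6 330.7]
zmax [172.4 174.5]
shelf 249 X [366.3 417.9] Z [40.8 48.  59.5]
wrist 3806
60 215 X [411.6 424.2 427.9] Y [276.5 331.6]
80 106 X [423.9 424.1 429.7] Y [276.5 330. ]
100 207 X [423.5 424.8 429.5] Y [276.8 323. ]
150 336 X [417.  422.8 427.9] Y [276.7 329.9]
160 351 X [422.3 422.7 432.9] Y [276.7 330.5]
165 865 X [422.3 425.5 432.9] Y [276.9 331.3]
170 1094 X [422.3 426.8 433.3] Y [277.3 331. ]
zmax [172.5 174.2]
shelf 2453 X [370.5 419. ] Z [44.5 47.7 58.1]
top 136
150 9 X [413.8 420.4 430.9] Y [288.9 308.9]
160 11 X [420.1 421.6 432. ] Y [278.4 329.9]
165 38 X [420.5 424.1 430.5] Y [277.8 331.5]
170 53 X [420.6 424.9 432.9] Y [278.7 331.4]
zmax [173.7 177.5]
shelf 161 X [367.2 418.4] Z [41.9 47.7 59. ]
```

View pics/fin.png

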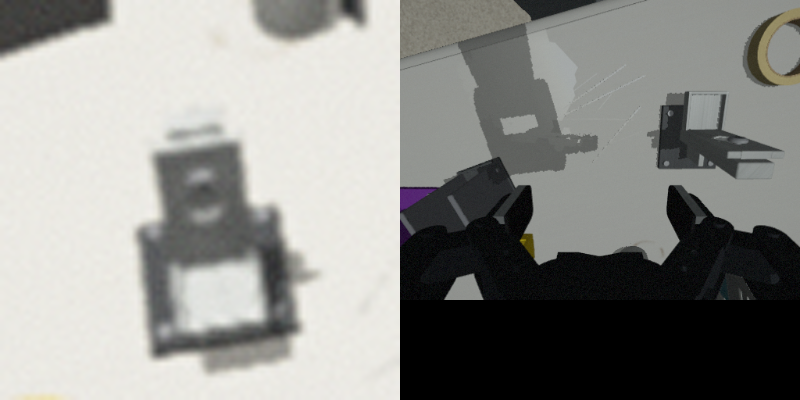

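The bracket hangs on the post (head at (205,200) in the scene crop). Its shelf top is at z≈48, its plate is upright within about 1.2°, and the gripper is clear. Handing in.

```bash
python3 -c "
from bench import arm
print(arm.hand_in())"
```

```text
the job is handed in; nothing more can be done
None
```

The bracket is hanging on the post with the screw at the top of its slot, and I handed the job in at about 18 s of the 53 s allowed.

I lifted it front-to-back out of the stand and set it down upright on open bench near (550, 14). There I let go, took it again by the two side edges, passed the round hole over the screw head, slid it down and released it.

**Last checks:**
- **Hung height:** the shelf top measured z ≈ 48 mm, so the underside is at 40 mm as intended. The tool stopped going down and the force changed from −2.4 to +3.3 N when the screw took the weight.
- **Position:** the plate is centred on the post to about 1 mm. It leans about 1° within the screw's play.
- **Gripper:** it is clear of everything, open, and reads about 0 N. The highest wrist force I read at the end of a move was about 6 N.
- **Bystanders:** I never went near the jar, tape roll or timer. I saw the tape in place in the last picture and the jar only in part; I did not re-measure any of the three.

**One disagreement:** the top camera put the post's yaw at about −12.4° and the wrist camera at −13.9°. I used the wrist value, and the fit worked.

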